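# Load the red thread spool into the thread case

### The arm

A 6-joint arm with a two-finger parallel gripper is mounted at the origin on the work surface. World frame = base frame: x ahead of the robot, y to its left, z up, the work surface at z = 0. Lengths are in m, angles in rad, forces in N, time in s.
With the tool pointing down it reaches from about 0.3 to 0.775 m from the base axis. Payload 14.6 kg.
Tool frame: the origin (TCP) lies at the very end of the fingers, on their centre line; the grasp point (between the pads) lies 19 mm behind it; z points along the fingers, y is the line along which they close (so a half turn about z gives the same grasp; the last joint's range is limited). The gripper opens to 94 mm and grips with 3 to 60 N. Pads are 16 mm wide; open, the fingers measure 119 mm over their backs; the gripper's body (75 mm by 177 mm) begins 78 mm behind the grasp point.
Start: joints at [-1.205, 0.3, 1.521, -0, 1.321, -0.067], TCP at [0.231, -0.499, 0.205] pointing down, gripper open.
Joint ranges: [-3.03, 3.03], [-0.79, 2.21], [0.23, 2.52], [-1.04, 4.18], [0, 3.07], [-2.55, 2.55]. Speed limits (rad/s): [2.22, 2.22, 2.57, 3.14, 3.14, 3.14].

### API

Orientations are given as [roll, pitch, yaw] about the fixed x, y, z axes, in that order (R = Rz(yaw) Ry(pitch) Rx(roll)).
In Python, from station import ctrl gives the robot as it stands. The module is installed in compiled form; this text tells all that it offers.
- The arm moves only by the tool step_arm, never from a script. Its argument "deltas" is a list of rows, each an object with "dp": the shift along the tool's x, y, z scaled (see below), a list of three; "twist": the turn about the tool's z scaled (see below). In form: [{"dp": [tx, ty, tz], "twist": twist}, ...]. A call has 1 to 12 rows; each row shifts and turns the commanded pose from where the row before left it, along the tool's axes as they then stand; what a row does not reach is not made up. The controller multiplies each number of a shift by 0.04 m and each number of a turn by 4 degrees. A row lasts 1/10 s, in which the tool goes at most 50 mm and 8.59 degrees, less where a joint would pass 70% of its speed; a pose out of reach is approached as far as the arm can. A call with a number of a shift or a turn outside -1 to 1 is refused whole. A call with a gripper value outside its range is refused whole. "gripper" is the opening, from -1 (shut) to 1 (fully open), set as the call begins (left out, the last holds). The fingers move at their own pace and stop on an object; "squeeze" is the grip in N (left out, the last holds). Time passes only in rows, so rows that do not move let the fingers close. It gives the time, the measured TCP pose, the force, the opening and the grip force at its end, in the units of the state.
- ctrl.get_obs(): the state, without advancing time (a new reading comes with each control period).
- ctrl.camera(name): name is "scene" or "top" or "wrist"; returns (picture, depth): 420x560x3 uint8, red, green, blue; 420x560 float32, m along the optical axis (not along the pixel's ray), 0 where there is no reading.
- ctrl.get_calibration(name): a dict with "fx", "fy", "cx", "cy" (pixels), "world_to_cam" (4x4, takes a point from world to camera coordinates); the wrist camera has in their place "hand_eye" (4x4, takes a point from camera to tool coordinates, whose origin is the TCP and whose axes are the flange's). Camera axes: x right, y down, z forward; pixel columns grow to the right and rows downward; lengths in m; the calibration is good to about 2 mm. The wrist camera is an equidistant fisheye: a pixel r from the principal point sees the ray r / f radians off the axis. A picture is of the moment at which its call begins: read the wrist's pose just before it. get_calibration takes no time and is no camera call.
- ctrl.hand_in(): hands the job in; it is judged then, once.
Trained networks look in the newest picture that a camera, given by its name, has taken for a name from the list of things; names that differ only in an ending like _2 or _b are one class to them, and where a whole thing is asked for, a point or a joint stands for the part that bears it (a point fixed in the world has none). Each returns a list of dicts, best first, with "conf" (0 to 1); they miss things now and then, are a little off and sometimes report something else, mostly with a low value. They report only what shows in the picture. A call takes as long as a camera call. They do not tell look-alikes from the thing itself.
- ctrl.spot_in(camera, label): "rect" ([left, top, right, bottom] as shares, 0 to 1, of the picture: columns of its width, rows of its height, round what is visible of it).
- ctrl.cut_out(camera, label): "pixels" (420x560 bool, what is visible of it) and "rect" ([left, top, right, bottom] as shares, 0 to 1, of the picture: columns of its width, rows of its height, round what is visible of it).
The state is a dict: "time_s": time; "qpos": joint angles; "joint_vel": joint speeds; "tau": joint torques, N m; "ee_pos": TCP position; "eef_rot": TCP orientation; "force": force on the tool from outside, world axes, zero at the start; "moment": the same for the moment, N m; "grip_width": finger opening in m; "grip_force": force on a finger pad.
Only numpy, scipy, OpenCV 4.12 (cv2) and the standard library are available. Lean on these libraries where they do the work, as an engineer would, in place of code of your own. Each camera call takes 0.05 s, during which the arm holds its last target. There are 200 camera calls.

### The job

Lift the lid of the green thread case all the way back until it rests on its stop, and leave it open. Then take the red spool off the sloping rack and lower it gently, flange end first and neck up, onto the upright spindle in the case until it sits fully home; do not drop it. Leave the other spools, tools, pots and soles where they are.

Things in the scene. Friction and masses are not known exactly. Their poses are not given: they have to be found in the camera images.
- spool_red: Spool with red thread, 86 mm tall: white flanges 58 mm across at 0 and 52 mm height, then a white neck 26 mm across from 52 to 86 mm (grip there); 18 mm bore right through; 0.14 kg. Origin: centre of the bottom flange's underside; +z along the bore to the neck. The one to load; starts on one of the rack's three pins, tilted with it.
- spool_yellow: Spool with yellow thread, 86 mm tall: white flanges 58 mm across at 0 and 52 mm height, then a white neck 26 mm across from 52 to 86 mm (grip there); 18 mm bore right through; 0.14 kg. Origin: centre of the bottom flange's underside; +z along the bore to the neck. Stays on the rack.
- spool_navy: Spool with dark navy blue thread, 86 mm tall: white flanges 58 mm across at 0 and 52 mm height, then a white neck 26 mm across from 52 to 86 mm (grip there); 18 mm bore right through; 0.14 kg. Origin: centre of the bottom flange's underside; +z along the bore to the neck. Stays on the rack.
- spool_rack: Fixed plywood rack, 250 mm wide (y), 85 mm deep; its board rises away from the robot (+x), normal leaning 0.56 rad (32 degrees) from +z to -x. Origin: on the table; the middle of the board's upper face is 45 mm above it. Three pins stand square to the board at y = -88, 0, 88 mm, through that middle; 12 mm thick, 36 mm long, tapered tips.
- thread_case: Fixed green steel box, 160 x 160 mm outside, 105 mm high, walls 6 mm, with the spindle in the middle of its floor and a lid hinged along its far (+x) upper edge. Origin: centre of the underside; front faces -x at yaw 0. May stand to the left or right of the rack.
- spindle_base (a point): Where the middle of the spool's underside ends up: on the axis of the upright steel spindle, on its foot plate, 9 mm above the table. z up. The spindle rises 62 mm from here, 12 mm thick, the last 10 mm tapered to 4 mm.
- case_lid (a joint): Angle of the lid, rad: 0 shut, grows as it opens, stop at 1.9 (leaning back past upright). Starts between 0 and 0.3. The hinge is stiff enough that the lid stays where it is left; about 2 N at the knob moves it.
- case_lid_handle (a point): Middle of the black lid knob's head (28 mm across, 16 mm tall, on a stem 12 mm thick), to be pinched. With the lid shut it is 35 mm above the lid's upper face, 30 mm behind the lid's front edge and midway across. Its +z is the lid's outward normal. The lid is 160 x 160 mm and 8 mm thick.
- case_lid_hinge (a point): Point on the hinge axis, at the middle of the case's far upper edge. The knob's head lies at (-130, 0, 43) mm in the lid's own axes here; y is the hinge axis, z the lid's outward normal, the lid extends towards its -x.
- last_stand: Fixed iron shoe last on a post, an obstacle between case and rack: foot 68 mm across, post 28 mm across, last on top 170 mm long (x) and 60 mm wide, top at 176 mm. Origin: on the table under the post.
- glue_pot: Yellow open pot, 84 mm across, 75 mm high, behind the rack. Origin: centre of its underside.
- cream_jar: White jar with lid, 64 mm across, 80 mm high, at the left. Origin: centre of its underside.
- brush: Brush with a wooden handle, lying at the right. Origin: under its middle.
- hammer: Hammer lying at the back. Origin: under its middle.
- sole_white: White shoe sole, 242 x 88 x 19 mm, lying flat near the robot. Origin: under its middle; long axis x.
- sole_yellow: Yellow shoe sole, same size, lying flat near the robot. Origin: under its middle; long axis x.
Mind the look-alikes: they are no part of the job. What is shaped like the thread_case but blue is not meant.

How it is judged:
By the outcome, as a careful person would: the job done as asked, in the order asked, and still so for the second after the job is handed in, with the robot touching nothing.
It also fails if it takes over 64 s, if anything falls off the work surface, if the arm or the gripper's body presses on something with over 40 N, if the wrist force passes 120 N, or if a joint passes its speed limit or range.

## Working session

There is one attempt and no reset: what is moved stays moved. The work goes in short steps, Python scripts to look and compute and a tool call to move; the robot and the scene stay as the last step left them, time stands still between calls to the robot, and variables do not carry over. Pictures are saved under pics/ and viewed, at most 12 in all, crops included, and the job is handed in when it is done.

Besides the shell and the picture viewer there is one more tool, called as name([rows], argument=value, ...), one row to a line, values as JSON. step_arm: Moves the arm, as the interface text tells. Its arguments: {"type":"object","properties":{"deltas":{"type":"array"},"gripper":{"type":"number"},"squeeze":{"type":"number"}},"required":["deltas"]}

```bash
mkdir -p pics
cat > h.py <<'E'
import numpy as np, cv2
from station import ctrl
from scipy.spatial.transform import Rotation as R
def pts(cam,d,mask):
    c=ctrl.get_calibration(cam); v,u=np.nonzero(mask&(d>0)); z=d[v,u]
    P=np.c_[(u-c['cx'])/c['fx']*z,(v-c['cy'])/c['fy']*z,z,np.ones(len(z))]
    return (P@np.linalg.inv(np.array(c['world_to_cam'])).T)[:,:3],u,v
E
python3 - <<'E'
from h import *
print(ctrl.get_obs())
ims=[]
for c in ['scene','top']:
    p,d=ctrl.camera(c); ims.append(p); np.savez(f'pics/{c}.npz',p=p,d=d)
    cv2.imwrite(f'pics/{c}0.png',p[:,:,::-1])
    for l in ['thread_case','spool_red','case_lid_handle','spool_rack','last_stand','spool_yellow','spool_navy']:
        for r in ctrl.cut_out(c,l)[:4]:
            P,u,v=pts(c,d,r['pixels'])
            if len(P): print(c,l,round(r['conf'],2),'px',int(u.mean()),int(v.mean()),len(u),'med',np.median(P,0).round(3),'lo',np.percentile(P,3,axis=0).round(3),'hi',np.percentile(P,97,axis=0).round(3),p[v,u].mean(0).astype(int))
E
```

```text
{'time_s': 0.0, 'qpos': array([-1.20457849e+00,  3.00481049e-01,  1.52156664e+00, -1.40911029e-05,
        1.32071892e+00, -6.66453442e-02]), 'joint_vel': array([ 5.64684214e-04,  1.52055934e-03, -5.60241777e-04,  3.81777807e-04,
       -2.07117080e-04, -8.63027693e-05]), 'tau': array([ 1.00598871e-03, -5.31800330e+01, -3.52738130e+01,  7.08859228e-02,
        2.43563071e-02, -1.23490154e-04]), 'ee_pos': array([ 0.23058648, -0.49904014,  0.20488699]), 'eef_rot': array([-3.14042039e+00, -6.45627054e-05,  4.32866638e-01]), 'force': array([ 0.19548315, -0.28641584, -0.84484778]), 'moment': array([-0.04339202, -0.01589535,  0.00225077]), 'grip_force': 0.0, 'grip_width': 0.09392054785996932}
scene thread_case 0.67 px 70 305 5651 med [ 0.361 -0.536  0.112] lo [ 0.247 -0.607  0.011] hi [ 0.399 -0.454  0.118] [ 21  61 130]
scene spool_red 0.64 px 316 174 394 med [0.507 0.262 0.083] lo [0.47  0.247 0.048] hi [0.533 0.291 0.117] [149  84  75]
scene spool_red 0.51 px 195 268 3338 med [ 0.516 -0.273  0.119] lo [ 0.434 -0.348  0.11 ] hi [ 0.591 -0.193  0.153] [47 95 73]
scene case_lid_handle 0.75
[... 1640 characters left out ...]
 3104 med [ 0.315 -0.52   0.114] lo [ 0.239 -0.599  0.108] hi [ 0.389 -0.448  0.126] [ 46  77 139]
top spool_rack 0.57 px 218 219 1343 med [0.545 0.178 0.06 ] lo [0.483 0.072 0.012] hi [0.575 0.308 0.073] [154 133  92]
top last_stand 0.6 px 280 206 976 med [ 0.564 -0.003  0.174] lo [ 0.495 -0.029  0.009] hi [0.647 0.028 0.18 ] [73 67 62]
top spool_yellow 0.78 px 245 226 390 med [0.514 0.1   0.092] lo [0.482 0.076 0.056] hi [0.547 0.127 0.122] [145 134 110]
top spool_yellow 0.72 px 216 229 402 med [0.503 0.187 0.092] lo [0.47  0.164 0.052] hi [0.539 0.215 0.12 ] [129 123 113]
top spool_navy 0.76 px 216 229 373 med [0.503 0.185 0.093] lo [0.47  0.165 0.057] hi [0.539 0.21  0.12 ] [127 121 113]
```

View pics/scene0.png

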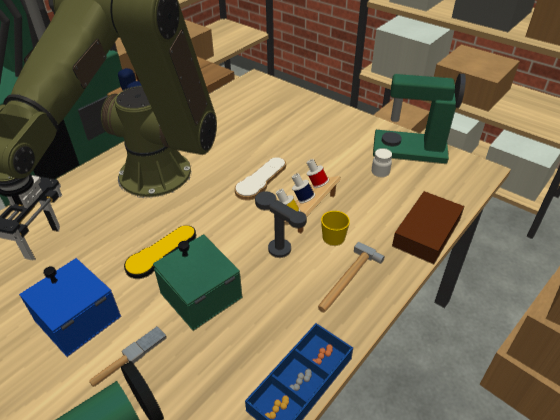

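View pics/top0.png

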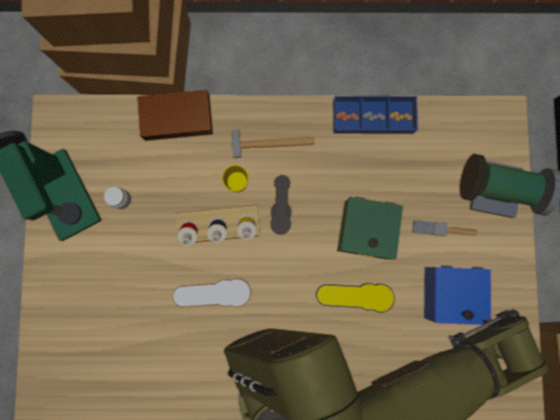

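Both pictures agree. The green case, with its knob at about top px (373,243), lies right of the last. The red spool is leftmost on the rack at about px (187,235), and the blue case near the gripper is the look-alike. Next I'll measure the lid plane, knob, case yaw and red spool from both views.

Run:
```python
from h import *
for c in ['scene','top']:
    f=np.load(f'pics/{c}.npz');p,d=f['p'],f['d']
    P,u,v=pts(c,d,np.ones(d.shape,bool)); C=p[v,u].astype(int)
    # lid
    m=(abs(P[:,0]-.515)<.13)&(abs(P[:,1]+.268)<.13)&(P[:,2]>.095)&(P[:,2]<.2)
    g=m&(C[:,1]>C[:,0]*1.4)&(C[:,1]>C[:,2]*1.1)
    Q=P[g]; 
    for _ in range(4):
        A=np.c_[Q[:,:2],np.ones(len(Q))]; k=np.linalg.lstsq(A,Q[:,2],rcond=None)[0]
        Q=Q[abs(Q[:,2]-A@k)<.004]
    r=cv2.minAreaRect((Q[:,:2]*1000).astype(np.float32)); 
    print(c,'plane',k.round(4),'rms',len(Q),'rect',np.array(r[0]).round(1),np.array(r[1]).round(1),round(r[2],2),'z@c',(np.array([*np.array(r[0])/1000,1])@k).round(4))
    print(' corners',cv2.boxPoints(r).round(0).tolist())
    h=P[:,2]-np.c_[P[:,:2],np.ones(len(P))]@k
    kn=m&(h>.015)&(h<.07); K=P[kn]; print(' knob n',len(K),'med',np.median(K,0).round(4),'lo',np.percentile(K,2,axis=0).round(4),'hi',np.percentile(K,98,axis=0).round(4), h[kn].max().round(4))
    # rack
    for nm,cy in [('red',.275),('navy',.187),('yel',.1)]:
        m=(abs(P[:,0]-.495)<.06)&(abs(P[:,1]-cy)<.04)&(P[:,2]>.02)
        a=np.array([-np.sin(.56),0,np.cos(.56)])
        W=P[m]; s=W@a; top=W[s>s.max()-.006]
        print(' ',nm,'top face n',len(top),top.mean(0).round(4),np.ptp(top,axis=0).round(3),'smax',s.max().round(4),'hi',W.max(0).round(3))
```

```text
scene plane [-0.0751  0.0183  0.1626] rms 2757 rect [ 513.  -270.6] [159.5 162. ] 80.17 z@c 0.1191
 corners [[420.0, -335.0], [579.0, -363.0], [606.0, -206.0], [447.0, -178.0]]
 knob n 109 med [ 0.4706 -0.2641  0.1638] lo [ 0.4546 -0.2749  0.141 ] hi [ 0.4798 -0.2495  0.1688] 0.0472
  red top face n 21 [0.4727 0.2699 0.1178] [0.021 0.029 0.018] smax -0.1488 hi [0.554 0.314 0.125]
  navy top face n 25 [0.4804 0.1821 0.1166] [0.022 0.028 0.017] smax -0.1537 hi [0.555 0.226 0.125]
  yel top face n 29 [0.4892 0.0956 0.116 ] [0.026 0.026 0.015] smax -0.1585 hi [0.554 0.139 0.123]
top plane [-0.0743  0.0113  0.1608] rms 2232 rect [ 509.5 -265.4] [155.5 157.5] 80.5 z@c 0.1199
 corners [[419.0, -329.0], [574.0, -355.0], [600.0, -202.0], [445.0, -176.0]]
 knob n 82 med [ 0.4631 -0.2573  0.1653] lo [ 0.4507 -0.2708  0.1568] hi [ 0.4758 -0.2462  0.1712] 0.0486
  red top face n 22 [0.4667 0.2744 0.1189] [0.017 0.024 0.016] smax -0.1439 hi [0.554 0.315 0.128]
  navy top face n 14 [0.476  0.1858 0.1204] [0.02  0.021 0.014] smax -0.147 hi [0.554 0.227 0.128]
  yel top face n 22 [0.4853 0.0992 0.1199] [0.02  0.023 0.017] smax -0.1533 hi [0.554 0.14  0.128]
```

```bash
cat >> h.py <<'E'
def plan(way,start=None):
    """way: list of (x,y,z,yawdeg,nrows); prints the rows from the measured pose, compensating rounding"""
    import json
    if start is None:
        o=ctrl.get_obs(); p=np.array(o['ee_pos']); y=np.degrees(o['eef_rot'][2])
    else: p,y=np.array(start[:3],float),float(start[3])
    rows=[]
    for *t,ty,n in way:
        t=np.array(t); 
        for i in range(n,0,-1):
            R_=R.from_euler('xyz',[np.pi,0,np.radians(y)])
            d=np.round(R_.inv().apply((t-p)/i)/.04,2)+0.; tw=np.round(-(ty-y)/i/4,2)+0.
            p=p+R_.apply(d*.04); y-=tw*4
            rows.append({"dp":d.tolist(),"twist":float(tw)})
            if max(abs(d).max(),abs(tw))>1 or np.linalg.norm(d)>1.25: print('TOO BIG',d,tw)
    for i in range(0,len(rows),12): print(json.dumps(rows[i:i+12]))
    print('end',p.round(4),y)
E
python3 -c "
from h import *
plan([(.464,-.260,.26,-9.8,12)])"
```

```text
[{"dp": [0.65, -0.25, -0.11], "twist": 0.72}, {"dp": [0.64, -0.28, -0.11], "twist": 0.72}, {"dp": [0.62, -0.31, -0.11], "twist": 0.72}, {"dp": [0.61, -0.34, -0.11], "twist": 0.72}, {"dp": [0.59, -0.37, -0.12], "twist": 0.72}, {"dp": [0.57, -0.4, -0.11], "twist": 0.72}, {"dp": [0.55, -0.43, -0.12], "twist": 0.72}, {"dp": [0.52, -0.46, -0.11], "twist": 0.72}, {"dp": [0.5, -0.49, -0.12], "twist": 0.72}, {"dp": [0.47, -0.51, -0.11], "twist": 0.72}, {"dp": [0.45, -0.53, -0.12], "twist": 0.72}, {"dp": [0.42, -0.55, -0.11], "twist": 0.73}]
end [ 0.464  -0.2601  0.2598] -9.803764455153068
```

step_arm([
  {"dp":[0.65,-0.25,-0.11],"twist":0.72},
  {"dp":[0.64,-0.28,-0.11],"twist":0.72},
  {"dp":[0.62,-0.31,-0.11],"twist":0.72},
  {"dp":[0.61,-0.34,-0.11],"twist":0.72},
  {"dp":[0.59,-0.37,-0.12],"twist":0.72},
  {"dp":[0.57,-0.4,-0.11],"twist":0.72},
  {"dp":[0.55,-0.43,-0.12],"twist":0.72},
  {"dp":[0.52,-0.46,-0.11],"twist":0.72},
  {"dp":[0.5,-0.49,-0.12],"twist":0.72},
  {"dp":[0.47,-0.51,-0.11],"twist":0.72},
  {"dp":[0.45,-0.53,-0.12],"twist":0.72},
  {"dp":[0.42,-0.55,-0.11],"twist":0.73},
], gripper=1)

```text
time_s: 2.0
ee_pos: [0.4647, -0.2592, 0.2602]
eef_rot: [3.141, -0.0, -0.173]
force: [0.4, -0.4, -0.4]
grip_width: 0.0939
grip_force: 0.0
```

step_arm([
  {"dp":[0,0,0],"twist":0},
  {"dp":[0,0,0],"twist":0},
])

```text
time_s: 2.2
ee_pos: [0.464, -0.26, 0.2597]
eef_rot: [3.142, 0.0, -0.169]
force: [-0.1, -0.1, -0.9]
grip_width: 0.0941
grip_force: 0.0
```

```bash
cat >> h.py <<'E'
def wrist(name):
    o=ctrl.get_obs(); p,d=ctrl.camera('wrist'); c=ctrl.get_calibration('wrist')
    cv2.imwrite(f'pics/{name}.png',p[:,:,::-1])
    v,u=np.nonzero(d>0); z=d[v,u]; dx,dy=u-c['cx'],v-c['cy']; r=np.hypot(dx/c['fx'],dy/c['fy'])+1e-9
    k=np.tan(np.minimum(r,1.5))/r*z
    P=np.c_[dx/c['fx']*k,dy/c['fy']*k,z,np.ones(len(z))]@np.array(c['hand_eye']).T
    W=R.from_euler('xyz',o['eef_rot']).apply(P[:,:3])+o['ee_pos']
    return o,p,d,W,u,v,P
E
python3 - <<'E'
from h import *
o,p,d,W,u,v,T=wrist('w1')
print(o['time_s'],o['ee_pos'],o['eef_rot'],ctrl.get_calibration('wrist'))
C=p[v,u].astype(int)
m=(np.hypot(W[:,0]-.464,W[:,1]+.26)<.03)&(W[:,2]>.14)&(W[:,2]<.19)
K=W[m];print(len(K),K.mean(0),K.min(0),K.max(0),np.median(K,0))
top=K[K[:,2]>np.percentile(K[:,2],90)-.006];r=cv2.minEnclosingCircle((top[:,:2]*1000).astype(np.float32));print('circle',r,top[:,2].mean())
g=(C[:,1]>C[:,0]*1.4)&(C[:,1]>C[:,2]*1.1)&(W[:,2]>.1)&(W[:,2]<.15);Q=W[g]
A=np.c_[Q[:,:2],np.ones(len(Q))];k=np.linalg.lstsq(A,Q[:,2],rcond=None)[0];print(k,len(Q),Q.min(0),Q.max(0))
E
```

```text
2.2 [ 0.46395504 -0.25998074  0.25972749] [ 3.14153719e+00  1.92331072e-04 -1.69358774e-01] {'fx': 325.19226210127806, 'fy': 325.19226210127806, 'cx': 281.04516733631243, 'cy': 213.49089032176562, 'hand_eye': array([[-1.68927358e-04, -9.72214010e-01, -2.34093762e-01,
         6.72674107e-02],
       [ 9.99999964e-01, -2.12948574e-04,  1.62773389e-04,
        -8.33810801e-04],
       [-2.08100502e-04, -2.34093726e-01,  9.72214011e-01,
        -1.79667177e-01],
       [ 0.00000000e+00,  0.00000000e+00,  0.00000000e+00,
         1.00000000e+00]])}
797 [ 0.46530963 -0.26077378  0.1656347 ] [ 0.4506099  -0.27429338  0.15261892] [ 0.47791074 -0.24701929  0.16875706] [ 0.46541327 -0.26077252  0.16608802]
circle ((464.2069091796875, -260.4556579589844), 13.844021797180176) 0.1659702028952101
[-0.04634265 -0.03890409  0.13321995] 24398 [ 0.42163445 -0.67085373  0.10000301] [ 0.67811025 -0.17921952  0.14998574]
```

View pics/w1.png

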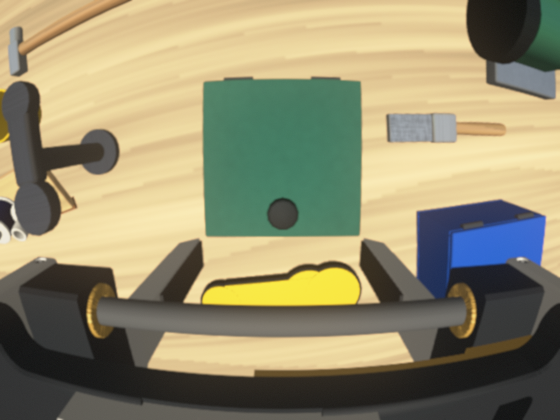

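The wrist view shows the green lid and its knob at px (283,213), midway between the fingers, and the lid is square to the gripper. The knob centre is (0.464,-0.2605) with radius 13.8 mm and top at z 0.166, which fits the text. I'll descend and pinch it.

step_arm([
  {"dp":[0,0,0.75],"twist":0},
  {"dp":[0,0,0.75],"twist":0},
  {"dp":[0,0,0.75],"twist":0},
  {"dp":[0,0,0.74],"twist":0},
])

```text
time_s: 2.65
ee_pos: [0.4631, -0.2609, 0.139]
eef_rot: [3.142, 0.0, -0.172]
force: [-0.2, -1.1, -0.3]
grip_width: 0.0943
grip_force: 0.0
```

step_arm([
  {"dp":[0,0,0],"twist":0},
  {"dp":[0,0,0],"twist":0},
  {"dp":[0,0,0],"twist":0},
  {"dp":[0,0,0],"twist":0},
  {"dp":[0,0,0],"twist":0},
  {"dp":[0,0,0],"twist":0},
], gripper=-1, squeeze=14)

```text
time_s: 3.25
ee_pos: [0.4641, -0.2602, 0.1408]
eef_rot: [3.141, -0.001, -0.171]
force: [-1.7, -0.3, 0.1]
grip_width: 0.0492
grip_force: 0.0
```

Run:
```python
from h import *
o=ctrl.get_obs();print(o['time_s'],o['ee_pos'],o['grip_width'],o['grip_force'],o['force'])
y=np.radians(-9.75); p=o['ee_pos']; f=lambda t:(-.130*np.cos(t)+.043*np.sin(t), .130*np.sin(t)+.043*np.cos(t))
x0,z0=f(.077); way=[]
for t in np.linspace(.077,1.93,25)[1:]:
    x,z=f(t); way.append((p[0]+(x-x0)*np.cos(y),p[1]+(x-x0)*np.sin(y),p[2]+z-z0,-9.7,1))
plan(way)
```

```text
3.25 [ 0.46409932 -0.26016912  0.1407649 ] 0.04919406682047352 0.0 [-1.68123361 -0.34242583  0.0971795 ]
[{"dp": [0.11, 0.0, -0.24], "twist": -0.02}, {"dp": [0.13, 0.0, -0.23], "twist": 0.0}, {"dp": [0.15, 0.0, -0.22], "twist": 0.0}, {"dp": [0.16, 0.0, -0.21], "twist": 0.0}, {"dp": [0.18, 0.0, -0.19], "twist": 0.0}, {"dp": [0.19, 0.0, -0.18], "twist": 0.0}, {"dp": [0.21, 0.0, -0.17], "twist": 0.0}, {"dp": [0.22, 0.0, -0.14], "twist": 0.0}, {"dp": [0.23, 0.0, -0.14], "twist": 0.0}, {"dp": [0.24, 0.0, -0.11], "twist": 0.0}, {"dp": [0.24, 0.0, -0.09], "twist": 0.0}, {"dp": [0.26, 0.0, -0.08], "twist": 0.0}]
[{"dp": [0.26, 0.0, -0.05], "twist": 0.0}, {"dp": [0.26, 0.0, -0.04], "twist": 0.0}, {"dp": [0.26, 0.0, -0.01], "twist": 0.0}, {"dp": [0.27, 0.0, 0.01], "twist": 0.0}, {"dp": [0.26, 0.0, 0.02], "twist": 0.0}, {"dp": [0.26, 0.0, 0.05], "twist": 0.0}, {"dp": [0.26, 0.0, 0.06], "twist": 0.0}, {"dp": [0.24, 0.0, 0.09], "twist": 0.0}, {"dp": [0.25, 0.0, 0.11], "twist": 0.0}, {"dp": [0.23, 0.0, 0.12], "twist": 0.0}, {"dp": [0.22, 0.0, 0.14], "twist": 0.0}, {"dp": [0.22, 0.0, 0.16], "twist": 0.0}]
end [ 0.6735 -0.296   0.1944] -9.716510165860411
```

Fingers are slow (~75 mm/s), so I'll wait for them to close.

step_arm([
  {"dp":[0,0,0],"twist":0},
  {"dp":[0,0,0],"twist":0},
  {"dp":[0,0,0],"twist":0},
  {"dp":[0,0,0],"twist":0},
  {"dp":[0,0,0],"twist":0},
])

```text
time_s: 3.75
ee_pos: [0.4638, -0.2609, 0.1403]
eef_rot: [3.14, -0.0, -0.171]
force: [-1.4, -5.1, -0.7]
grip_width: 0.0272
grip_force: 14.0
```

step_arm([
  {"dp":[0.11,0.0,-0.24],"twist":0},
  {"dp":[0.13,0.0,-0.23],"twist":0.0},
  {"dp":[0.15,0.0,-0.22],"twist":0.0},
  {"dp":[0.16,0.0,-0.21],"twist":0.0},
])

```text
time_s: 4.15
ee_pos: [0.4854, -0.2645, 0.1764]
eef_rot: [3.141, 0.001, -0.172]
force: [1.2, -5.3, -4.3]
grip_width: 0.0276
grip_force: 14.0
```

step_arm([
  {"dp":[0.18,0.0,-0.19],"twist":0.0},
  {"dp":[0.19,0.0,-0.18],"twist":0.0},
  {"dp":[0.21,0.0,-0.17],"twist":0.0},
  {"dp":[0.22,0.0,-0.14],"twist":0.0},
  {"dp":[0.23,0.0,-0.14],"twist":0.0},
  {"dp":[0.24,0.0,-0.11],"twist":0.0},
  {"dp":[0.24,0.0,-0.09],"twist":0.0},
  {"dp":[0.26,0.0,-0.08],"twist":0.0},
])

```text
time_s: 4.95
ee_pos: [0.5554, -0.2762, 0.2205]
eef_rot: [3.141, 0.001, -0.171]
force: [-3.3, -1.5, -0.1]
grip_width: 0.0271
grip_force: 14.0
```

step_arm([
  {"dp":[0.26,0.0,-0.05],"twist":0.0},
  {"dp":[0.26,0.0,-0.04],"twist":0.0},
  {"dp":[0.26,0.0,-0.01],"twist":0.0},
  {"dp":[0.27,0.0,0.01],"twist":0.0},
  {"dp":[0.26,0.0,0.02],"twist":0.0},
  {"dp":[0.26,0.0,0.05],"twist":0.0},
  {"dp":[0.26,0.0,0.06],"twist":0.0},
  {"dp":[0.24,0.0,0.09],"twist":0.0},
])

```text
time_s: 5.75
ee_pos: [0.6377, -0.29, 0.2158]
eef_rot: [3.141, -0.001, -0.171]
force: [-0.1, 0.8, 6.1]
grip_width: 0.0273
grip_force: 14.0
```

step_arm([
  {"dp":[0.25,0.0,0.11],"twist":0.0},
  {"dp":[0.23,0.0,0.12],"twist":0.0},
  {"dp":[0.22,0.0,0.14],"twist":0.0},
  {"dp":[0.22,0.0,0.16],"twist":0.0},
  {"dp":[0,0,0],"twist":0},
])

```text
time_s: 6.25
ee_pos: [0.6744, -0.2961, 0.1941]
eef_rot: [3.142, -0.002, -0.17]
force: [4.4, -1.1, 3.2]
grip_width: 0.0273
grip_force: 14.0
```

Run:
```python
from h import *
o=ctrl.get_obs();print(o['time_s'],o['ee_pos'],o['force'],o['moment'])
p,d=ctrl.camera('scene');q,_=ctrl.camera('top')
cv2.imwrite('pics/lid.png',np.hstack([cv2.resize(p[140:380,60:360],(400,320)),cv2.resize(q[130:310,270:470],(400,320))])[:,:,::-1])
```

```text
6.25 [ 0.67444476 -0.29610098  0.1940527 ] [ 4.40892302 -1.09900507  3.1948863 ] [ 0.17186078 -0.87326874  0.02170932]
```

View pics/lid.png

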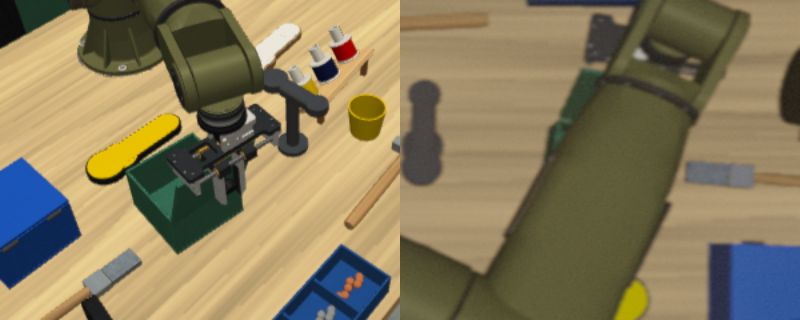

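The lid stands open past upright, with the fingers on its knob. I'll push a little further to confirm it is on the stop.

step_arm([
  {"dp":[0.08,0,0.06],"twist":0},
  {"dp":[0.08,0,0.06],"twist":0},
  {"dp":[0,0,0],"twist":0},
])

```text
time_s: 6.65
ee_pos: [0.6795, -0.2971, 0.1907]
eef_rot: [-3.142, -0.0, -0.171]
force: [-5.6, 4.7, 12.1]
grip_width: 0.0267
grip_force: 14.0
```

step_arm([
  {"dp":[0,0,0],"twist":0},
  {"dp":[0,0,0],"twist":0},
  {"dp":[0,0,0],"twist":0},
  {"dp":[0,0,0],"twist":0},
], gripper=0.1)

```text
time_s: 7.05
ee_pos: [0.6794, -0.2974, 0.1886]
eef_rot: [-3.141, 0.001, -0.171]
force: [-0.9, 0.4, 0.9]
grip_width: 0.0509
grip_force: 0.0
```

step_arm([
  {"dp":[0,0,-0.4],"twist":0},
  {"dp":[0,0,-0.8],"twist":0},
  {"dp":[0,0,-0.9],"twist":0},
  {"dp":[0,0,-0.9],"twist":0},
  {"dp":[0,0,0],"twist":0},
])

```text
time_s: 7.55
ee_pos: [0.6801, -0.2977, 0.3151]
eef_rot: [3.139, -0.008, -0.171]
force: [-0.4, -0.3, -0.3]
grip_width: 0.0518
grip_force: 0.0
```

```bash
python3 -c "
from h import *
plan([(.60,-.05,.30,-2,7),(.48,.268,.28,5.4,9)])"
```

```text
[{"dp": [-0.43, -0.82, 0.05], "twist": -0.28}, {"dp": [-0.42, -0.83, 0.05], "twist": -0.28}, {"dp": [-0.4, -0.84, 0.06], "twist": -0.28}, {"dp": [-0.38, -0.85, 0.05], "twist": -0.28}, {"dp": [-0.37, -0.85, 0.06], "twist": -0.28}, {"dp": [-0.35, -0.86, 0.05], "twist": -0.28}, {"dp": [-0.33, -0.87, 0.06], "twist": -0.27}, {"dp": [-0.36, -0.87, 0.06], "twist": -0.21}, {"dp": [-0.35, -0.88, 0.05], "twist": -0.21}, {"dp": [-0.34, -0.88, 0.06], "twist": -0.2}, {"dp": [-0.33, -0.89, 0.05], "twist": -0.21}, {"dp": [-0.31, -0.89, 0.06], "twist": -0.2}]
[{"dp": [-0.3, -0.9, 0.05], "twist": -0.21}, {"dp": [-0.29, -0.9, 0.06], "twist": -0.2}, {"dp": [-0.28, -0.9, 0.05], "twist": -0.21}, {"dp": [-0.26, -0.91, 0.06], "twist": -0.2}]
end [0.48   0.2682 0.2799] 5.395878261957849
```

step_arm([
  {"dp":[-0.43,-0.82,0.05],"twist":-0.28},
  {"dp":[-0.42,-0.83,0.05],"twist":-0.28},
  {"dp":[-0.4,-0.84,0.06],"twist":-0.28},
  {"dp":[-0.38,-0.85,0.05],"twist":-0.28},
  {"dp":[-0.37,-0.85,0.06],"twist":-0.28},
  {"dp":[-0.35,-0.86,0.05],"twist":-0.28},
  {"dp":[-0.33,-0.87,0.06],"twist":-0.27},
  {"dp":[-0.36,-0.87,0.06],"twist":-0.21},
  {"dp":[-0.35,-0.88,0.05],"twist":-0.21},
  {"dp":[-0.34,-0.88,0.06],"twist":-0.2},
  {"dp":[-0.33,-0.89,0.05],"twist":-0.21},
  {"dp":[-0.31,-0.89,0.06],"twist":-0.2},
])

```text
time_s: 8.75
ee_pos: [0.532, 0.1283, 0.2821]
eef_rot: [3.142, 0.0, 0.037]
force: [0.8, -0.1, 0.0]
grip_width: 0.0516
grip_force: 0.0
```

step_arm([
  {"dp":[-0.3,-0.9,0.05],"twist":-0.21},
  {"dp":[-0.29,-0.9,0.06],"twist":-0.2},
  {"dp":[-0.28,-0.9,0.05],"twist":-0.21},
  {"dp":[-0.26,-0.91,0.06],"twist":-0.2},
  {"dp":[0,0,0],"twist":0},
  {"dp":[0,0,0],"twist":0},
])

```text
time_s: 9.35
ee_pos: [0.479, 0.2688, 0.2733]
eef_rot: [3.141, 0.001, 0.096]
force: [-0.1, 0.4, -0.4]
grip_width: 0.0521
grip_force: 0.0
```

Run:
```python
from h import *
o,p,d,W,u,v,T=wrist('w2'); np.savez('pics/w2.npz',p=p,W=W,u=u,v=v)
print(o['time_s'],o['ee_pos'],o['eef_rot'])
# lid check from scene+top
for c in ['scene','top']:
    q,dd=ctrl.camera(c); P,uu,vv=pts(c,dd,np.ones(dd.shape,bool)); C=q[vv,uu].astype(int)
    y=np.radians(-9.75);r=P-[.5887,-.2819,.105];X=r[:,0]*np.cos(y)+r[:,1]*np.sin(y);Y=-r[:,0]*np.sin(y)+r[:,1]*np.cos(y)
    m=(abs(Y)<.075)&(X>-.03)&(X<.13)&(r[:,2]>.02)&(C[:,1]>C[:,0]*1.3)
    if m.sum()>20:
        k=np.polyfit(r[m,2],X[m],1);print(c,m.sum(),'lid angle',np.pi/2+np.arctan(k[0]),r[m,2].max())
    cv2.imwrite(f'pics/{c}2.png',q[:,:,::-1])
```

```text
9.35 [0.4790412  0.26876404 0.27332072] [3.14116367e+00 5.83850930e-04 9.55045299e-02]
scene 1208 lid angle 1.8855066792903226 0.154487710337472
top 781 lid angle 1.908180154779036 0.15797647835815143
```

View pics/w2.png

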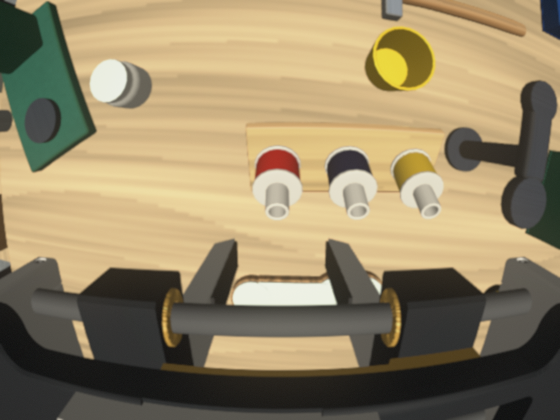

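The wrist view shows the red spool's neck end at px (277,211) and its flange at (277,185). The lid measures 1.89 to 1.91 rad in two views, so it is on its stop. Next I'll fit the spool axis.

Run:
```python
from h import *
from scipy.optimize import least_squares
f=np.load('pics/w2.npz');p,W,u,v=[f[k] for k in 'pWuv'];C=p[v,u].astype(int)
# board plane
b=(u>300)&(u<325)&(v>130)&(v<185)|(u>250)&(u<420)&(v>128)&(v<146)
Q=W[b&(W[:,2]>.02)];Q=Q[:];
for _ in range(4):
    c=Q.mean(0);n=np.linalg.svd(Q-c,full_matrices=False)[2][2];n*=np.sign(n[2]);Q=Q[abs((Q-c)@n)<.003]
print('board n',n.round(3),'tilt',np.arccos(n[2]).round(3),'yaw',np.degrees(np.arctan2(-n[1],-n[0])).round(2),len(Q),c)
for nm,u0 in [('red',277),('navy',355),('yel',427)]:
    m=(abs(u-u0)<35)&(v>140)&(v<222)&(W[:,2]>.03)&(np.linalg.norm(W-np.median(W[(abs(u-u0)<5)&(abs(v-205)<6)],axis=0),axis=1)<.1)
    S=W[m];col=C[m]; 
    a0=np.array([-np.sin(.56)*np.cos(.095),-np.sin(.56)*np.sin(.095),np.cos(.56)])
    for tilt in [.56]:
        def model(x,yaw=None):
            o=x[:3];a=np.array([-np.sin(x[3])*np.cos(x[4]),-np.sin(x[3])*np.sin(x[4]),np.cos(x[3])])
            s=(S-o)@a; r=np.linalg.norm((S-o)-np.outer(s,a),axis=1)
            # signed distance to revolve profile surfaces: neck r13 (52..86), flange top disc s=52 (13..29)
            dn=np.where((s<.0865)&(s>.05),abs(r-.013),np.hypot(abs(r-.013),np.maximum(s-.086,.05-s)))
            dt=np.hypot(np.maximum(0,np.maximum(r-.029,.013-r)),s-.052)
            de=np.hypot(np.maximum(0,r-.013)+np.maximum(0,.009-r),s-.086)
            dr=np.hypot(r-.029,np.maximum(0,abs(s-.050)-.002))
            return np.minimum(np.minimum(np.minimum(np.minimum(dn,dt),de),dr),.006)
        s0=np.median(W[(abs(u-u0)<5)&(abs(v-205)<6)],axis=0)-.08*a0
        best=min((least_squares(model,np.r_[s0+[dx,0,dz],.56,.095],loss='soft_l1',f_scale=.001,x_scale=[.01]*3+[.1]*2) for dx in(-.01,0,.01) for dz in(-.01,0,.01)),key=lambda r:r.cost)
        x=best.x;a=np.array([-np.sin(x[3])*np.cos(x[4]),-np.sin(x[3])*np.sin(x[4]),np.cos(x[3])])
        print(nm,len(S),'base',x[:3].round(4),'tilt',x[3].round(3),'yaw',np.degrees(x[4]).round(1),'resid',np.median(best.fun).round(4),'neck69',(x[:3]+.069*a).round(4),'top',(x[:3]+.086*a).round(4))
```

```text
board n [-0.53  -0.054  0.846] tilt 0.562 yaw 5.82 3767 [0.54350535 0.21664228 0.05955305]
red 3914 base [0.511  0.2772 0.043 ] tilt 0.541 yaw 5.8 resid 0.006 neck69 [0.4757 0.2736 0.1022] top [0.467  0.2727 0.1167]
navy 3852 base [0.5202 0.1893 0.0433] tilt 0.545 yaw 4.7 resid 0.006 neck69 [0.4846 0.1863 0.1023] top [0.4758 0.1856 0.1168]
yel 3088 base [0.5287 0.1017 0.0431] tilt 0.543 yaw 4.5 resid 0.0051 neck69 [0.4931 0.0988 0.1022] top [0.4844 0.0981 0.1168]
```

```bash
python3 -c "
from h import *
plan([(.4705,.273,.18,5.5,4),(.4705,.273,.089,5.5,5)])"
```

```text
[{"dp": [-0.05, -0.04, 0.59], "twist": -0.01}, {"dp": [-0.06, -0.04, 0.58], "twist": -0.01}, {"dp": [-0.05, -0.04, 0.59], "twist": -0.01}, {"dp": [-0.06, -0.04, 0.58], "twist": -0.01}, {"dp": [0.0, 0.0, 0.46], "twist": 0.0}, {"dp": [0.0, 0.0, 0.45], "twist": 0.0}, {"dp": [0.0, 0.0, 0.46], "twist": 0.0}, {"dp": [0.0, 0.0, 0.45], "twist": 0.0}, {"dp": [0.0, 0.0, 0.46], "twist": 0.0}]
end [0.4704 0.2731 0.0889] 5.482251264914921
```

step_arm([
  {"dp":[-0.05,-0.04,0.59],"twist":0},
  {"dp":[-0.06,-0.04,0.58],"twist":0},
  {"dp":[-0.05,-0.04,0.59],"twist":0},
  {"dp":[-0.06,-0.04,0.58],"twist":0},
  {"dp":[0.0,0.0,0.46],"twist":0.0},
  {"dp":[0.0,0.0,0.45],"twist":0.0},
  {"dp":[0.0,0.0,0.46],"twist":0.0},
  {"dp":[0.0,0.0,0.45],"twist":0.0},
  {"dp":[0.0,0.0,0.46],"twist":0.0},
  {"dp":[0,0,0],"twist":0},
])

```text
time_s: 10.5
ee_pos: [0.4694, 0.2727, 0.087]
eef_rot: [3.14, 0.003, 0.093]
force: [0.4, -0.3, 0.5]
grip_width: 0.0515
grip_force: 0.0
```

step_arm([
  {"dp":[0,0,0],"twist":0},
  {"dp":[0,0,0],"twist":0},
  {"dp":[0,0,0],"twist":0},
  {"dp":[0,0,0],"twist":0},
  {"dp":[0,0,0],"twist":0},
  {"dp":[0,0,0],"twist":0},
], gripper=-1, squeeze=10)

```text
time_s: 11.1
ee_pos: [0.4702, 0.2741, 0.0895]
eef_rot: [-3.142, -0.001, 0.094]
force: [-0.7, -1.6, 5.8]
grip_width: 0.0251
grip_force: 10.0
```

```bash
python3 -c "
from h import *
o=ctrl.get_obs();p=o['ee_pos'];print(o['grip_width'],o['force'],o['eef_rot'],p)
a=np.array([-.5286,-.0508,.8473])
plan([(*(p+.024*a),5.48,4),(*(p+.048*a),5.48,3),(*(p+.048*a+[-.01,0,.03]),5.48,2)])"
```

```text
0.02509850167502551 [-0.70445845 -1.55472011  5.76292675] [-3.14151426e+00 -6.74331804e-04  9.43002823e-02] [0.47019979 0.27410604 0.08953941]
[{"dp": [-0.08, 0.0, -0.13], "twist": 0.0}, {"dp": [-0.08, 0.0, -0.13], "twist": -0.01}, {"dp": [-0.08, 0.0, -0.12], "twist": 0.0}, {"dp": [-0.08, 0.0, -0.13], "twist": -0.01}, {"dp": [-0.11, 0.0, -0.17], "twist": 0.0}, {"dp": [-0.1, 0.0, -0.17], "twist": 0.0}, {"dp": [-0.11, 0.0, -0.17], "twist": 0.0}, {"dp": [-0.12, -0.01, -0.37], "twist": 0.0}, {"dp": [-0.13, -0.01, -0.38], "twist": 0.0}]
end [0.4347 0.2715 0.1603] 5.483008184242478
```

step_arm([
  {"dp":[-0.08,0.0,-0.13],"twist":0.0},
  {"dp":[-0.08,0.0,-0.13],"twist":0},
  {"dp":[-0.08,0.0,-0.12],"twist":0.0},
  {"dp":[-0.08,0.0,-0.13],"twist":0},
])

```text
time_s: 11.5
ee_pos: [0.4569, 0.2728, 0.1099]
eef_rot: [3.142, 0.0, 0.094]
force: [1.7, -0.7, -1.1]
grip_width: 0.0254
grip_force: 10.0
```

step_arm([
  {"dp":[-0.11,0.0,-0.17],"twist":0.0},
  {"dp":[-0.1,0.0,-0.17],"twist":0.0},
  {"dp":[-0.11,0.0,-0.17],"twist":0.0},
  {"dp":[-0.12,0,-0.37],"twist":0.0},
  {"dp":[-0.13,0,-0.38],"twist":0.0},
  {"dp":[0,0,0],"twist":0},
  {"dp":[0,0,0],"twist":0},
])

```text
time_s: 12.2
ee_pos: [0.4346, 0.2708, 0.1601]
eef_rot: [-3.141, -0.001, 0.094]
force: [-0.6, -0.0, -3.2]
grip_width: 0.025
grip_force: 10.0
```

```bash
cat >> h.py <<'E'
def look(name,box=(220,110,400,250)):
    p,d=ctrl.camera('scene'); x0,y0,x1,y1=box
    cv2.imwrite(f'pics/{name}.png',cv2.resize(p[y0:y1,x0:x1],None,fx=4,fy=4,interpolation=cv2.INTER_CUBIC)[:,:,::-1]); return p,d
def axis_fit(o,ww=None):
    """red-thread points in scene -> thread cylinder axis tilt (deg) in the tool's x-z plane"""
    p,d=ctrl.camera('scene'); P,u,v=pts('scene',d,np.ones(d.shape,bool)); C=p[v,u].astype(int)
    m=(C[:,0]>90)&(C[:,0]>2*C[:,1])&(C[:,0]>2*C[:,2])&(np.linalg.norm(P-o['ee_pos'],axis=1)<.12)
    return P[m],p
E
python3 - <<'E'
from h import *
o=ctrl.get_obs();print(o['time_s'],o['ee_pos'],o['force'],o['grip_width'])
P,p=axis_fit(o); print(len(P),P.mean(0),P.min(0),P.max(0))
look('lift')
E
```

```text
12.2 [0.43455695 0.27076861 0.16014156] [-0.55553389 -0.04379878 -3.15354975] 0.025037850461848175
189 [0.47845158 0.25998244 0.14647253] [0.44781737 0.24240727 0.11918068] [0.497173   0.2874099  0.17211818]
```

View pics/lift.png

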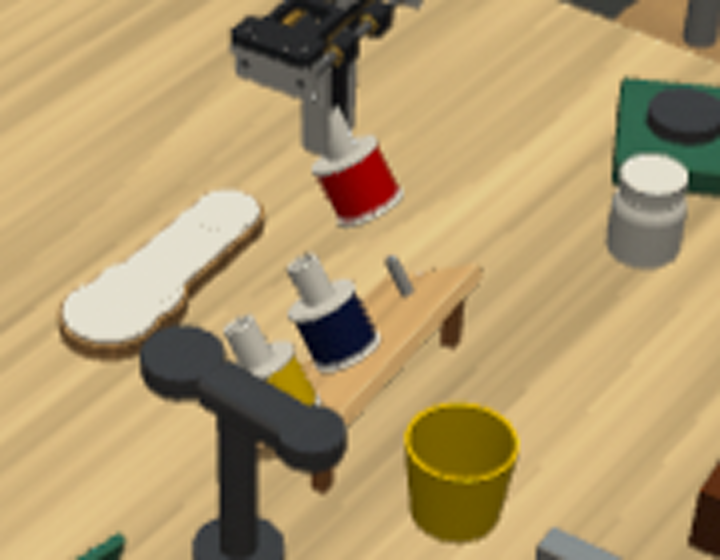

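The red spool hangs from the fingers at px (357,180) of the crop, still tilted, clear of its pin; the navy and yellow spools have not moved. I'll loosen the grip so gravity can swing it upright.

step_arm([
  {"dp":[0,0,0],"twist":0},
  {"dp":[0,0,0],"twist":0},
  {"dp":[0,0,0],"twist":0},
  {"dp":[0,0,0],"twist":0},
], squeeze=3)

```text
time_s: 12.7
ee_pos: [0.4346, 0.2707, 0.1597]
eef_rot: [3.142, 0.0, 0.094]
force: [0.4, 0.3, -1.3]
grip_width: 0.0248
grip_force: 3.0
```

```bash
cat >> h.py <<'E'
def tilt():
    """tilt (deg, neck towards -tool x) and axis offset of the held spool from scene depth; thread radius free"""
    from scipy.optimize import least_squares
    o=ctrl.get_obs(); P,p=axis_fit(o); y=o['eef_rot'][2]
    g=np.array(o['ee_pos'])+[0,0,.019]; S=(P-g)@np.array([[np.cos(y),-np.sin(y),0],[np.sin(y),np.cos(y),0],[0,0,1]])
    def ax(t): return np.array([-np.sin(t),0,np.cos(t)])
    def f(x):
        a=ax(x[0]); q=S-[x[1],x[2],0]; s=q@a; return np.linalg.norm(q-np.outer(s,a),axis=1)-x[3]
    b=min((least_squares(lambda x:np.r_[f(x),(x[1])/5,(x[2])/2,(x[3]-.0235)/1],[t,0,0,.0235],loss='soft_l1',f_scale=.001) for t in (0,.3,.6)),key=lambda r:r.cost)
    a=ax(b.x[0]); s=(S-[b.x[1],b.x[2],0])@a
    print('t',o['time_s'],'tilt',np.degrees(b.x[0]).round(1),'off',b.x[1:].round(4),'resid',np.median(abs(f(b.x))).round(4),'thread s',np.percentile(s,[2,98]).round(4),len(P),'cent',S.mean(0).round(4),'F',o['force'].round(1),o['grip_force'],o['grip_width'])
    return o
E
python3 -c "
from h import *
tilt(); look('l2')"
```

```text
t 12.7 tilt 15.2 off [ 0.0045 -0.001   0.0256] resid 0.0016 thread s [-0.069  -0.0303] 160 cent [ 0.0319 -0.0163 -0.0436] F [ 0.4  0.3 -1.3] 2.9999815809424035 0.02477454943773706
```

step_arm([
  {"dp":[0,0,0],"twist":0},
  {"dp":[0,0,0],"twist":0},
  {"dp":[0,0,0],"twist":0},
  {"dp":[0,0,0],"twist":0},
  {"dp":[0,0,0],"twist":0},
])

```text
time_s: 13.3
ee_pos: [0.4346, 0.2707, 0.1599]
eef_rot: [-3.142, -0.0, 0.094]
force: [-0.3, -0.4, -1.1]
grip_width: 0.0246
grip_force: 3.0
```

```bash
python3 -c "
from h import *
tilt(); look('l2',(240,110,380,230))"
```

```text
t 13.3 tilt 15.0 off [ 0.0041 -0.0012  0.0256] resid 0.0016 thread s [-0.0688 -0.0308] 163 cent [ 0.0313 -0.0161 -0.0442] F [-0.3 -0.4 -1.1] 2.9999613533800584 0.024609028328136627
```

View pics/l2.png

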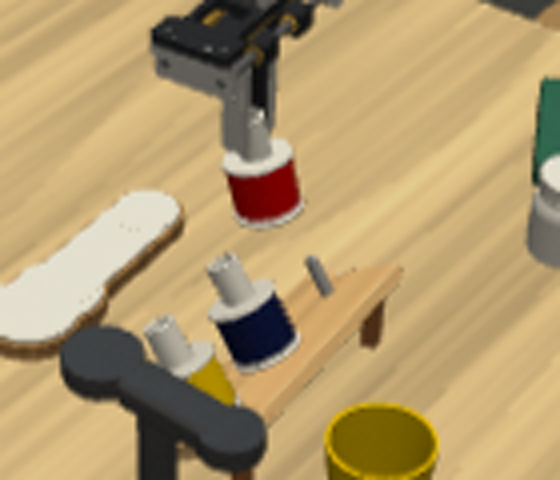

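Gravity brought the tilt down to about 15°, and the neighbouring spools are unmoved. At that tilt, a light press on bare table to the left will square it up.

Run:
```python
from h import *
f=np.load('pics/top.npz');P,u,v=pts('top',f['d'],np.ones(f['d'].shape,bool))
m=(abs(P[:,0]-.43)<.06)&(abs(P[:,1]-.38)<.06);print('max z at press area',P[m,2].max(), m.sum())
plan([(.425,.38,.09,5.4,5),(.425,.38,.0605,5.4,6)])
```

```text
max z at press area 0.01640273788038127 1456
[{"dp": [0.0, -0.55, 0.35], "twist": 0.0}, {"dp": [0.0, -0.55, 0.35], "twist": 0.0}, {"dp": [0.01, -0.55, 0.35], "twist": 0.0}, {"dp": [0.0, -0.55, 0.35], "twist": 0.0}, {"dp": [0.01, -0.54, 0.35], "twist": 0.0}, {"dp": [0.0, 0.0, 0.12], "twist": 0.0}, {"dp": [0.0, 0.0, 0.12], "twist": 0.0}, {"dp": [0.0, 0.0, 0.12], "twist": 0.0}, {"dp": [0.0, 0.0, 0.12], "twist": 0.0}, {"dp": [0.0, 0.0, 0.13], "twist": 0.0}, {"dp": [0.0, 0.0, 0.12], "twist": 0.0}]
end [0.4251 0.3799 0.0607] 5.396227104839466
```

step_arm([
  {"dp":[0.0,-0.25,0.1],"twist":0.0},
  {"dp":[0.0,-0.5,0.3],"twist":0.0},
  {"dp":[0.0,-0.55,0.35],"twist":0.0},
  {"dp":[0.0,-0.55,0.35],"twist":0.0},
  {"dp":[0.01,-0.55,0.35],"twist":0.0},
  {"dp":[0.01,-0.34,0.3],"twist":0.0},
  {"dp":[0.0,0,0.1],"twist":0.0},
], squeeze=5)

```text
time_s: 14.1
ee_pos: [0.424, 0.3813, 0.0841]
eef_rot: [3.141, 0.002, 0.096]
force: [-0.3, 0.2, -1.6]
grip_width: 0.0245
grip_force: 5.0
```

step_arm([
  {"dp":[0.0,0.0,0.1],"twist":0.0},
  {"dp":[0.0,0.0,0.1],"twist":0.0},
  {"dp":[0.0,0.0,0.1],"twist":0.0},
  {"dp":[0.0,0.0,0.1],"twist":0.0},
  {"dp":[0.0,0.0,0.1],"twist":0.0},
  {"dp":[0.0,0.0,0.1],"twist":0.0},
], squeeze=3)

```text
time_s: 14.7
ee_pos: [0.4254, 0.3799, 0.0619]
eef_rot: [-3.141, -0.001, 0.094]
force: [1.3, -0.1, 3.9]
grip_width: 0.0249
grip_force: 3.0
```

```bash
python3 -c "
from h import *
o=tilt();print(o['ee_pos'])"
```

```text
t 14.7 tilt 10.2 off [ 0.01   -0.0022  0.0241] resid 0.0016 thread s [-0.0659 -0.0266] 129 cent [ 0.031  -0.0168 -0.0432] F [ 1.3 -0.1  3.9] 3.0011157780575104 0.02488572397238643
[0.42536585 0.37989007 0.06191367]
```

step_arm([
  {"dp":[0.0,0.0,0.05],"twist":0.0},
  {"dp":[0.0,0.0,0.05],"twist":0.0},
  {"dp":[0.0,0.0,0],"twist":0.0},
])

```text
time_s: 15.05
ee_pos: [0.4252, 0.38, 0.0579]
eef_rot: [-3.141, -0.0, 0.094]
force: [1.0, 0.3, 2.8]
grip_width: 0.0251
grip_force: 3.0
```

```bash
python3 -c "
from h import *
o=tilt();print(o['ee_pos']); look('l3',(290,90,410,190))"
```

```text
t 15.05 tilt 9.3 off [ 0.012  -0.0022  0.0242] resid 0.002 thread s [-0.0623 -0.0234] 125 cent [ 0.0319 -0.0173 -0.0399] F [1.  0.3 2.8] 3.000699005851857 0.025064510074403756
[0.42519192 0.37995028 0.05792014]
```

View pics/l3.png

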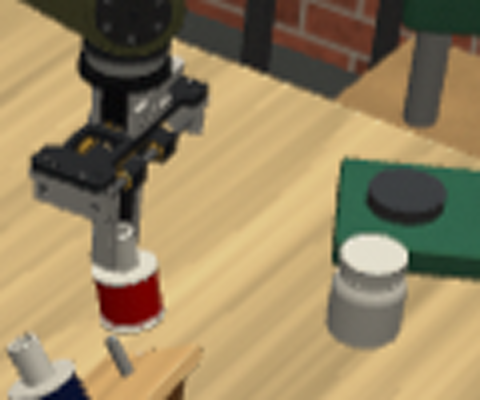

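I can't read the remaining tilt clearly here, since the spool's base is on the table at crop px (130,320) and the fingers hide the neck. I'll let it stand by itself, measure it and regrip it upright.

step_arm([
  {"dp":[0,0,0],"twist":0},
  {"dp":[0,0,0],"twist":0},
  {"dp":[0,0,0],"twist":0},
  {"dp":[0,0,0],"twist":0},
  {"dp":[0,0,0],"twist":0},
], gripper=0.2)

```text
time_s: 15.65
ee_pos: [0.425, 0.3799, 0.0578]
eef_rot: [3.142, 0.0, 0.094]
force: [0.7, -0.4, 0.4]
grip_width: 0.0559
grip_force: 0.0
```

step_arm([
  {"dp":[0,0,-0.4],"twist":0},
  {"dp":[0,0,-0.9],"twist":0},
  {"dp":[0,0,-1],"twist":0},
  {"dp":[-0.5,0,-1],"twist":0},
  {"dp":[-0.5,0,-0.5],"twist":0},
  {"dp":[0,0,0],"twist":0},
  {"dp":[0,0,0],"twist":0},
])

```text
time_s: 16.35
ee_pos: [0.3853, 0.3762, 0.2096]
eef_rot: [-3.141, -0.0, 0.095]
force: [0.0, 0.1, -1.2]
grip_width: 0.0562
grip_force: 0.0
```

Run:
```python
from h import *
o,p,d,W,u,v,T=wrist('w3'); C=p[v,u].astype(int)
print(o['time_s'],o['ee_pos'],o['eef_rot'])
m=(np.hypot(W[:,0]-.44,W[:,1]-.38)<.06)&(W[:,2]>.02)&(W[:,2]<.1)
S=W[m]; print(len(S),S[:,2].max())
for lo,hi in [(.08,.095),(.045,.058)]:
    k=S[(S[:,2]>lo)&(S[:,2]<hi)]
    print(lo,len(k),cv2.minEnclosingCircle((k[:,:2]*1000).astype(np.float32)) if len(k) else '',k.mean(0),np.median(k[:,2]))
    A=np.c_[k[:,:2]-k[:,:2].mean(0),np.ones(len(k))];print(np.linalg.lstsq(A,k[:,2],rcond=None)[0])
```

```text
16.35 [0.38526707 0.37618347 0.20958069] [-3.14146143e+00 -2.36131944e-04  9.46407628e-02]
2206 0.08844152398295957
0.08 315 ((449.3313903808594, 384.3337097167969), 12.940635681152344) [0.44931151 0.38457251 0.08613419] 0.08624562069976646
[0.01147621 0.0012884  0.08613419]
0.045 1818 ((449.5041809082031, 384.54718017578125), 28.93692398071289) [0.4498999  0.38460195 0.05236099] 0.05237061230342513
[-0.00061911  0.00054531  0.05236099]
```

View pics/w3.png

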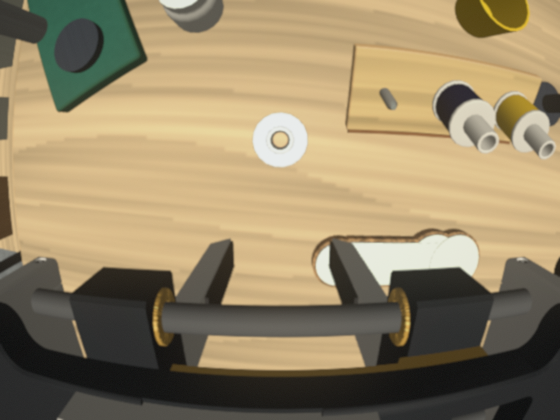

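The wrist view shows the spool standing upright on the table at px (280,140), centre (0.4494,0.3845), with neck top at 0.086 and flange at 0.052. Next I'll measure the spindle from the top and scene cameras and plan the regrip.

Run:
```python
from h import *
y=np.radians(-9.75)
for c in ['top','scene']:
    q,dd=ctrl.camera(c); P,uu,vv=pts(c,dd,np.ones(dd.shape,bool)); C=q[vv,uu].astype(int)
    r=P-[.5099,-.2684,0];X=r[:,0]*np.cos(y)+r[:,1]*np.sin(y);Y=-r[:,0]*np.sin(y)+r[:,1]*np.cos(y)
    n=(abs(X)<.085)&(abs(Y)<.085)
    s=n&(np.hypot(X,Y)<.05)&(P[:,2]>.02)&(P[:,2]<.085)
    print(c,'inner',s.sum(),P[s].mean(0) if s.any() else '',P[s].max(0) if s.any() else'')
    if s.any():
        k=P[s]; hi=k[k[:,2]>.05]; print('upper',len(hi),hi.mean(0) if len(hi) else '')
    rim=(abs(X)<.1)&(abs(Y)<.1)&(P[:,2]>.098)&(P[:,2]<.111)&(X<.07)
    if rim.sum()>10: print('rim',rim.sum(),'X',X[rim].min(),'Y',Y[rim].min(),Y[rim].max())
    cv2.imwrite(f'pics/{c}3.png',cv2.resize(q[120:400,90:300] if c=='scene' else q[180:280,320:420],None,fx=3 if c=='scene' else 5,fy=3 if c=='scene' else 5)[:560,:,::-1])
plan([(.4494,.3845,.13,5.4,4),(.4494,.3845,.057,5.4,4)])
```

```text
top inner 25 [ 0.50864165 -0.2643332   0.05319352] [ 0.51462833 -0.26030136  0.07272964]
upper 17 [ 0.50922355 -0.26525014  0.06305561]
rim 339 X -0.08143846611533292 Y -0.07858353737490854 0.08260673740051977
scene inner 0  
rim 389 X -0.08254791899415935 Y -0.0810864623906974 0.08064166329000788
[{"dp": [0.4, -0.02, 0.49], "twist": 0.0}, {"dp": [0.4, -0.02, 0.49], "twist": 0.0}, {"dp": [0.41, -0.01, 0.49], "twist": 0.0}, {"dp": [0.4, -0.02, 0.49], "twist": -0.01}, {"dp": [0.0, 0.0, 0.46], "twist": 0.0}, {"dp": [0.0, 0.0, 0.45], "twist": 0.0}, {"dp": [0.0, 0.0, 0.46], "twist": 0.0}, {"dp": [0.0, 0.0, 0.45], "twist": 0.0}]
end [0.4493 0.3846 0.0572] 5.414420989683181
```

step_arm([
  {"dp":[0.4,-0.02,0.49],"twist":0.0},
  {"dp":[0.4,-0.02,0.49],"twist":0.0},
  {"dp":[0.41,-0.01,0.49],"twist":0.0},
  {"dp":[0.4,-0.02,0.49],"twist":0},
  {"dp":[0.0,0.0,0.46],"twist":0.0},
  {"dp":[0.0,0.0,0.45],"twist":0.0},
  {"dp":[0.0,0.0,0.46],"twist":0.0},
  {"dp":[0.0,0.0,0.4],"twist":0.0},
  {"dp":[0.0,0.0,0.05],"twist":0.0},
  {"dp":[0.0,0.0,0],"twist":0.0},
])

```text
time_s: 17.5
ee_pos: [0.4491, 0.3846, 0.0579]
eef_rot: [3.141, 0.001, 0.094]
force: [0.3, -0.5, -0.1]
grip_width: 0.0565
grip_force: 0.0
```

step_arm([
  {"dp":[0,0,0],"twist":0},
  {"dp":[0,0,0],"twist":0},
  {"dp":[0,0,0],"twist":0},
  {"dp":[0,0,0],"twist":0},
  {"dp":[0,0,0],"twist":0},
  {"dp":[0,0,0],"twist":0},
  {"dp":[0,0,0],"twist":0},
], gripper=-1, squeeze=12)

```text
time_s: 18.2
ee_pos: [0.4492, 0.385, 0.0588]
eef_rot: [-3.142, -0.0, 0.094]
force: [-1.0, -0.4, 1.2]
grip_width: 0.025
grip_force: 12.0
```

step_arm([
  {"dp":[0,0,-0.1],"twist":0},
  {"dp":[0,0,-0.2],"twist":0},
  {"dp":[0,0,-0.6],"twist":0},
  {"dp":[0,0,-0.9],"twist":0},
  {"dp":[0,0,-1],"twist":0},
  {"dp":[0,0,-1],"twist":0},
  {"dp":[0,0,-1],"twist":0},
  {"dp":[0,0,-0.6],"twist":0},
])

```text
time_s: 19.0
ee_pos: [0.4492, 0.3851, 0.2788]
eef_rot: [-3.139, -0.003, 0.094]
force: [0.2, 0.6, -2.0]
grip_width: 0.025
grip_force: 12.0
```

```bash
python3 -c "
from h import *
o=tilt();print(o['ee_pos'],o['eef_rot'])
plan([(.52,.24,.30,2,4),(.57,0,.30,-4,7),(.48,-.262,.30,-9.75,8)])"
```

```text
t 19.0 tilt -0.8 off [ 0.0035 -0.002   0.0253] resid 0.0018 thread s [-0.0708 -0.0338] 136 cent [ 0.0143 -0.0198 -0.0513] F [ 0.2  0.6 -2. ] 11.990185354370624 0.02499612470896038
[0.4492329  0.38514988 0.27879105] [-3.1394061  -0.00343171  0.09426204]
[{"dp": [0.35, 0.95, -0.11], "twist": 0.21}, {"dp": [0.37, 0.94, -0.11], "twist": 0.21}, {"dp": [0.38, 0.94, -0.12], "twist": 0.22}, {"dp": [0.39, 0.93, -0.11], "twist": 0.21}, {"dp": [0.15, 0.86, 0.0], "twist": 0.21}, {"dp": [0.16, 0.86, 0.0], "twist": 0.22}, {"dp": [0.17, 0.86, 0.0], "twist": 0.21}, {"dp": [0.19, 0.86, 0.0], "twist": 0.22}, {"dp": [0.2, 0.85, 0.0], "twist": 0.21}, {"dp": [0.21, 0.85, 0.0], "twist": 0.22}, {"dp": [0.23, 0.84, 0.0], "twist": 0.21}, {"dp": [-0.22, 0.84, 0.0], "twist": 0.18}]
[{"dp": [-0.21, 0.84, 0.0], "twist": 0.18}, {"dp": [-0.2, 0.84, 0.0], "twist": 0.18}, {"dp": [-0.19, 0.84, 0.0], "twist": 0.18}, {"dp": [-0.18, 0.85, 0.0], "twist": 0.18}, {"dp": [-0.18, 0.85, 0.0], "twist": 0.18}, {"dp": [-0.16, 0.85, 0.0], "twist": 0.18}, {"dp": [-0.15, 0.85, 0.0], "twist": 0.18}]
end [ 0.4802 -0.2619  0.2998] -9.757260461486382
```

step_arm([
  {"dp":[0.17,0.45,-0.05],"twist":0.21},
  {"dp":[0.35,0.9,-0.11],"twist":0.21},
  {"dp":[0.37,0.9,-0.12],"twist":0.22},
  {"dp":[0.39,0.9,-0.11],"twist":0.21},
  {"dp":[0.3,0.86,-0.06],"twist":0.21},
  {"dp":[0.16,0.86,0.0],"twist":0.22},
  {"dp":[0.17,0.86,0.0],"twist":0.21},
  {"dp":[0.19,0.86,0.0],"twist":0.22},
  {"dp":[0.2,0.85,0.0],"twist":0.21},
  {"dp":[0.15,0.85,0.0],"twist":0.22},
  {"dp":[0.05,0.84,0.0],"twist":0.21},
  {"dp":[-0.1,0.84,0.0],"twist":0.18},
], squeeze=20)

```text
time_s: 20.25
ee_pos: [0.5488, -0.011, 0.2922]
eef_rot: [-3.142, 0.001, -0.083]
force: [0.7, 0.0, -1.6]
grip_width: 0.0253
grip_force: 20.0
```

```bash
python3 -c "
from h import *
o=ctrl.get_obs();print(o['ee_pos'],o['eef_rot'])
plan([(.48,-.262,.30,-9.75,9)])"
```

```text
[ 0.54881203 -0.01102146  0.29219118] [-3.14153369e+00  6.31589562e-04 -8.32004204e-02]
[{"dp": [-0.13, 0.71, -0.02], "twist": 0.14}, {"dp": [-0.13, 0.71, -0.02], "twist": 0.14}, {"dp": [-0.12, 0.71, -0.02], "twist": 0.14}, {"dp": [-0.11, 0.72, -0.02], "twist": 0.14}, {"dp": [-0.1, 0.72, -0.02], "twist": 0.14}, {"dp": [-0.1, 0.72, -0.02], "twist": 0.14}, {"dp": [-0.09, 0.71, -0.03], "twist": 0.14}, {"dp": [-0.08, 0.72, -0.02], "twist": 0.13}, {"dp": [-0.08, 0.72, -0.03], "twist": 0.14}]
end [ 0.4801 -0.2622  0.3002] -9.767032941551708
```

step_arm([
  {"dp":[-0.13,0.71,-0.02],"twist":0.14},
  {"dp":[-0.13,0.71,-0.02],"twist":0.14},
  {"dp":[-0.12,0.71,-0.02],"twist":0.14},
  {"dp":[-0.11,0.72,-0.02],"twist":0.14},
  {"dp":[-0.1,0.72,-0.02],"twist":0.14},
  {"dp":[-0.1,0.72,-0.02],"twist":0.14},
  {"dp":[-0.09,0.71,-0.03],"twist":0.14},
  {"dp":[-0.08,0.72,-0.02],"twist":0.13},
  {"dp":[-0.08,0.72,-0.03],"twist":0.14},
  {"dp":[0,0,0],"twist":0},
  {"dp":[0,0,0],"twist":0},
])

```text
time_s: 21.35
ee_pos: [0.4802, -0.2608, 0.3004]
eef_rot: [-3.141, 0.0, -0.171]
force: [0.2, 0.6, -0.9]
grip_width: 0.0244
grip_force: 20.0
```

Run:
```python
from h import *
o,p,d,W,u,v,T=wrist('w4'); tilt()
print(o['ee_pos'],o['eef_rot'])
y=np.radians(-9.75);r=W-[.5099,-.2684,0];X=r[:,0]*np.cos(y)+r[:,1]*np.sin(y);Y=-r[:,0]*np.sin(y)+r[:,1]*np.cos(y)
s=(np.hypot(X,Y)<.04)&(W[:,2]>.02)&(W[:,2]<.085);k=W[s]
print('spindle',len(k)); 
for lo in (.02,.04,.055,.063):
    q=k[(k[:,2]>lo)&(k[:,2]<=lo+.02)]
    if len(q):print(lo,len(q),q.mean(0).round(4),q.min(0).round(4),q.max(0).round(4))
rim=(abs(X)<.1)&(abs(Y)<.1)&(W[:,2]>.098)&(W[:,2]<.112)&(X<.07);print('rim Y',np.percentile(Y[rim],[.5,99.5]),'X',np.percentile(X[rim],.5))
```

```text
t 21.4 tilt -2.7 off [ 0.0049 -0.0004  0.0262] resid 0.0008 thread s [-0.0665 -0.0292] 217 cent [ 0.0212 -0.0125 -0.0489] F [-0.3  0.2 -0.9] 19.985243917736852 0.024570016324470437
[ 0.48017643 -0.26081438  0.30038519] [-3.14117292e+00  3.83308063e-04 -1.70637078e-01]
spindle 71
0.02 3 [ 0.5138 -0.2671  0.0287] [ 0.513  -0.2726  0.0221] [ 0.5143 -0.2643  0.0398]
0.04 7 [ 0.5154 -0.2677  0.0533] [ 0.5143 -0.2713  0.041 ] [ 0.516  -0.2645  0.0588]
0.055 65 [ 0.5107 -0.2683  0.0659] [ 0.5046 -0.2729  0.0559] [ 0.516  -0.2634  0.0727]
0.063 51 [ 0.5102 -0.2681  0.0673] [ 0.505  -0.2725  0.063 ] [ 0.5151 -0.2637  0.0727]
rim Y [-0.07929871  0.0805672 ] X -0.07961143099112308
```

View pics/w4.png

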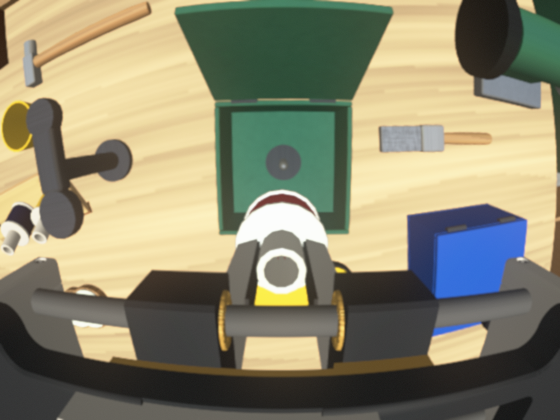

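The view shows the spindle in the open green case at px (283,162), with the spool held upright in the fingers. The spindle is at (0.510,-0.268), which agrees with the earlier estimate, so I'll move over it.

```bash
python3 -c "
from h import *
plan([(.51,-.2682,.29,-9.75,3),(.51,-.2682,.145,-9.75,6)])"
```

```text
[{"dp": [0.25, 0.03, 0.09], "twist": 0.01}, {"dp": [0.25, 0.02, 0.09], "twist": 0.0}, {"dp": [0.26, 0.03, 0.08], "twist": 0.01}, {"dp": [0.0, 0.0, 0.6], "twist": 0.0}, {"dp": [0.0, 0.0, 0.61], "twist": 0.0}, {"dp": [0.0, 0.0, 0.6], "twist": 0.0}, {"dp": [0.0, 0.0, 0.61], "twist": 0.0}, {"dp": [0.0, 0.0, 0.6], "twist": 0.0}, {"dp": [0.0, 0.0, 0.61], "twist": 0.0}]
end [ 0.51   -0.2683  0.145 ] -9.755886800074382
```

step_arm([
  {"dp":[0.25,0.03,0.09],"twist":0},
  {"dp":[0.25,0.02,0.09],"twist":0.0},
  {"dp":[0.26,0.03,0.08],"twist":0},
  {"dp":[0.0,0.0,0.6],"twist":0.0},
  {"dp":[0.0,0.0,0.6],"twist":0.0},
  {"dp":[0.0,0.0,0.6],"twist":0.0},
  {"dp":[0.0,0.0,0.6],"twist":0.0},
  {"dp":[0.0,0.0,0.6],"twist":0.0},
  {"dp":[0.0,0.0,0.6],"twist":0.0},
  {"dp":[0.0,0.0,0],"twist":0.0},
  {"dp":[0.0,0.0,0],"twist":0.0},
])

```text
time_s: 22.55
ee_pos: [0.5103, -0.2691, 0.1465]
eef_rot: [-3.141, 0.0, -0.169]
force: [-0.4, -0.5, -1.0]
grip_width: 0.0248
grip_force: 20.0
```

step_arm([
  {"dp":[0,0,0.25],"twist":0},
  {"dp":[0,0,0.25],"twist":0},
  {"dp":[0,0,0.25],"twist":0},
  {"dp":[0,0,0],"twist":0},
], squeeze=8)

```text
time_s: 22.95
ee_pos: [0.5092, -0.2687, 0.1146]
eef_rot: [-3.141, 0.002, -0.17]
force: [-0.6, 0.8, -2.6]
grip_width: 0.0252
grip_force: 8.0
```

step_arm([
  {"dp":[0,0,0.15],"twist":0},
  {"dp":[0,0,0.15],"twist":0},
  {"dp":[0,0,0.15],"twist":0},
  {"dp":[0,0,0.15],"twist":0},
  {"dp":[0,0,0.15],"twist":0},
  {"dp":[0,0,0.15],"twist":0},
])

```text
time_s: 23.55
ee_pos: [0.5098, -0.2691, 0.0797]
eef_rot: [-3.142, 0.0, -0.17]
force: [-0.7, 0.1, -0.9]
grip_width: 0.0252
grip_force: 8.0
```

step_arm([
  {"dp":[0,0,0.06],"twist":0},
  {"dp":[0,0,0.05],"twist":0},
  {"dp":[0,0,0.05],"twist":0},
  {"dp":[0,0,0],"twist":0},
])

```text
time_s: 23.95
ee_pos: [0.5098, -0.2691, 0.0737]
eef_rot: [-3.142, 0.0, -0.17]
force: [0.3, 0.1, -1.1]
grip_width: 0.0249
grip_force: 8.0
```

step_arm([
  {"dp":[0,0,0.05],"twist":0},
  {"dp":[0,0,0.05],"twist":0},
  {"dp":[0,0,0],"twist":0},
])

```text
time_s: 24.25
ee_pos: [0.5097, -0.2691, 0.0696]
eef_rot: [-3.141, 0.0, -0.17]
force: [-0.9, 0.4, -2.5]
grip_width: 0.0252
grip_force: 8.0
```

step_arm([
  {"dp":[0,0,0.03],"twist":0},
  {"dp":[0,0,0.03],"twist":0},
  {"dp":[0,0,0],"twist":0},
])

```text
time_s: 24.55
ee_pos: [0.5099, -0.2693, 0.0676]
eef_rot: [3.141, -0.0, -0.17]
force: [-0.1, -1.0, 1.2]
grip_width: 0.0248
grip_force: 8.0
```

step_arm([
  {"dp":[0,0,0.03],"twist":0},
  {"dp":[0,0,0.02],"twist":0},
  {"dp":[0,0,0],"twist":0},
], squeeze=4)

```text
time_s: 24.85
ee_pos: [0.5102, -0.2693, 0.066]
eef_rot: [3.141, -0.001, -0.17]
force: [0.2, 0.1, 3.7]
grip_width: 0.0254
grip_force: 4.0
```

Contact force is 3.7 N upward at the expected height, so the spool is home. I'll release and rise.

step_arm([
  {"dp":[0,0,0],"twist":0},
  {"dp":[0,0,0],"twist":0},
  {"dp":[0,0,0],"twist":0},
  {"dp":[0,0,0],"twist":0},
  {"dp":[0,0,0],"twist":0},
], gripper=0.1)

```text
time_s: 25.35
ee_pos: [0.5098, -0.2691, 0.0654]
eef_rot: [-3.142, 0.0, -0.17]
force: [0.1, -0.2, -0.4]
grip_width: 0.0515
grip_force: 0.0
```

step_arm([
  {"dp":[0,0,-0.3],"twist":0},
  {"dp":[0,0,-0.8],"twist":0},
  {"dp":[0,0,-1],"twist":0},
  {"dp":[0,0,-1],"twist":0},
  {"dp":[-0.4,0,-1],"twist":0},
  {"dp":[-0.8,0,-0.6],"twist":0},
  {"dp":[-0.5,0,0],"twist":0},
  {"dp":[0,0,0],"twist":0},
  {"dp":[0,0,0],"twist":0},
])

```text
time_s: 26.25
ee_pos: [0.4429, -0.2577, 0.2542]
eef_rot: [3.141, -0.001, -0.17]
force: [0.4, 0.2, 0.2]
grip_width: 0.0516
grip_force: 0.0
```

Run:
```python
from h import *
o,p,d,W,u,v,T=wrist('w5'); print(o['time_s'],o['ee_pos'],o['grip_width'])
y=np.radians(-9.75);r=W-[.5099,-.2684,0];X=r[:,0]*np.cos(y)+r[:,1]*np.sin(y);Y=-r[:,0]*np.sin(y)+r[:,1]*np.cos(y)
for lo,hi,R0 in [(.088,.103,.02),(.055,.068,.035)]:
    k=W[(np.hypot(X,Y)<R0)&(W[:,2]>lo)&(W[:,2]<hi)]
    print(len(k),cv2.minEnclosingCircle((k[:,:2]*1000).astype(np.float32)),np.median(k[:,2]))
    A=np.c_[k[:,:2]-k[:,:2].mean(0),np.ones(len(k))];print(np.linalg.lstsq(A,k[:,2],rcond=None)[0].round(4))
m=(abs(Y)<.07)&(X>.085)&(X<.15)&(W[:,2]>.125)
k=np.polyfit(W[m,2],X[m],1);print('lid',m.sum(),np.pi/2+np.arctan(k[0]))
```

```text
26.25 [ 0.44287583 -0.25766573  0.254241  ] 0.05162083358046717
257 ((510.0259094238281, -268.58056640625), 12.815118789672852) 0.09515402329121997
[ 0.0123 -0.0082  0.0951]
1554 ((510.4797668457031, -268.43341064453125), 29.000972747802734) 0.061393667734869
[-0.0047  0.0014  0.0614]
lid 8065 1.8994003732231708
```

View pics/w5.png

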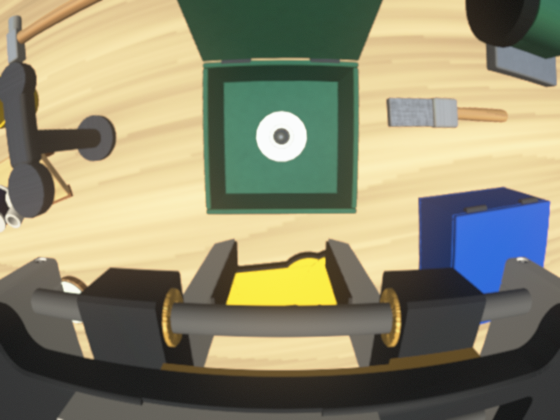

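The spool sits upright on the spindle at px (281,136), with neck top at 0.095 and flange at 0.061, so it is fully home. The lid is at 1.90 rad and nothing is touched, so I'll hand in.

```bash
python3 -c "
from station import ctrl
print(ctrl.hand_in())"
```

```text
the job is handed in; nothing more can be done
None
```

The lid of the green case is open on its stop at 1.90 rad, and the red spool sits upright and fully home on the spindle; the job is handed in after about 26 s of robot time, and on the way I stood the spool on bare table once to regrip it upright.

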